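# Draw the depth pin of a drilling jig to its mark and hold it

### The arm

A 7-joint arm with a two-finger parallel gripper is mounted at the origin on a cart in front of the work surface, level with it; the furniture and walls round the work are solid. World frame = base frame: x ahead of the robot, y to its left, z up, the work surface at z = 0. Lengths are in m, angles in rad, forces in N, time in s.
With the tool pointing down it reaches from about 0.425 to 0.875 m from the base axis. Payload 4.7 kg.
Tool frame: the origin (TCP) lies at the very end of the fingers, on their centre line; the grasp point (between the pads) lies 19 mm behind it; z points along the fingers, y is the direction in which the jaws open and shut (so a half turn about z gives the same grasp; the last joint's range is limited). The gripper opens to 87 mm and grips with 3 to 60 N. Pads are 19 mm wide; open, the fingers measure 117 mm over their backs; the gripper's body (75 mm by 190 mm) begins 51 mm behind the grasp point.
Start: joints at [-1.276, 0.321, -0.07, 1.45, 0.023, 1.371, -0.057], TCP at [0.18, 0.625, 0.223] pointing down, gripper open.
Joint ranges: [-2.86, 2.86], [-0.3, 2.09], [-1.38, 1.24], [0.06, 2.45], [-1.56, 4.7], [0.09, 2.05], [-2.69, 2.69]. Speed limits (rad/s): [2.57, 2.57, 3.14, 3.14, 3.14, 3.14, 3.14].

### API

Orientations are given as a unit quaternion [x, y, z, w].
In Python, from cell import * gives the robot as it stands. Calls block until the motion is done:
- reach(position, orientation): joint-space move of the TCP to a pose.
- move_l(position, frame=None, feed=0.15): straight line of the TCP; frame=None keeps the orientation; feed is the mean speed in m/s.
- move_joints(angles): joint-space move.
- command_gripper(opening, squeeze=None): finger opening in m; squeeze is the grip in N (None keeps the last); returns when the fingers have stopped.
- hold(seconds).
- solve_ik(position, orientation): joint angles nearest the present ones, or None.
- get_state(): the state.
- grab_frame(name): name is "scene" or "top"; returns the picture (420x560x3 uint8, red, green, blue); there is no depth.
- camera_model(name): a dict with "camera_matrix" (3x3 intrinsics, pixels), "R" (3x3) and "t" (3): a world point X has camera coordinates R X + t. Camera axes: x right, y down, z forward; pixel columns grow to the right and rows downward; lengths in m; the calibration is good to about 2 mm. A picture is of the moment at which its call begins. camera_model takes no time and is no camera call.
A pose or a line that the arm cannot do raises IKError and nothing moves.
- sign_off(): hands the job in, once; it reports no verdict.
Trained networks look in the newest picture that a camera, given by its name, has taken for a name from the list of things; names that differ only in an ending like _2 or _b are one class to them, and where a whole thing is asked for, a point or a joint stands for the part that bears it (a point fixed in the world has none). Each returns a list of dicts, best first, with "conf" (0 to 1); they miss things now and then, are a little off and sometimes report something else, mostly with a low value. They report only what shows in the picture. A call takes as long as a camera call. They do not tell look-alikes from the thing itself.
- look_for(camera, target): "xyz" ([x, y, z] in m, in world coordinates, good to about 4 mm: the middle of the surface that is visible of it).
- pinpoint(camera, target): "xyz" ([x, y, z] in m, in world coordinates, good to about 4 mm: a listed point, or the origin of a listed thing).
The state is a dict: "time": time; "qpos": joint angles; "qvel": joint speeds; "joint_torque": joint torques, N m; "tool_pos": TCP position; "eef_rot": TCP orientation; "wrist_force": force on the tool from outside, world axes, zero at the start; "ft_torque": the same for the moment, N m; "opening": finger opening in m.
Only numpy, scipy, OpenCV 4.12 (cv2) and the standard library are available. Lean on these libraries where they do the work, as an engineer would, in place of code of your own. Each camera call takes 0.05 s, during which the arm holds its last target.

### The job

Grip the red-knobbed depth pin in the angled drilling jig and draw it straight out along its leaning bore until its green band is wholly out of the steel bush, but never so far that the yellow band below it begins to show; finish still holding the pin steady there, so that I can read its depth. The jig stands loose: do not drag, lift or tip it, leave the blue-knobbed pin fully home and leave the things beside the jig alone.

Things in the scene. Friction and masses are not known exactly. Their poses are not given: they have to be found in the camera images.
- jig_face (a point): Wooden drilling jig, 0.85 kg, loose on the bench. Point midway between its two bores, level with the tops of their 30 mm wide steel bushes (the mouths), 104 mm up. z axis: along both bores, outward, leaning 0.40 rad from vertical, away from the robot. y: along the row; the bores lie at y = +40 and -40 mm. x: across the row. Bores 17.2 mm wide, 88 mm deep; bushes stand 3 mm above the block.
- jig: The same jig, origin under the centre of its plywood foot, 150x180x12 mm (y along the row of bores, z up); on it leans the hardwood block, 50x150x90 mm.
- red_rod_knob (a point): Centre of the red knob of the pin to draw, in either bore; z axis along the pin, out of the bore. Knob: upright cylinder 28 mm wide, 40 mm long; fully home its centre is 45 mm out from the mouth. Under it a bare stem 16 mm wide, 19 mm long, then a collar 24 mm wide, 6 mm thick, then an 80 mm shaft, 16 mm wide. The pin weighs about 0.15 kg, runs free in the bore and drops home if let go.
- red_rod_collar (a point): Centre of the underside of the red pin's collar, 45 mm below the knob's centre; it sits on the bush when the pin is home, and its distance from the mouth along the bore is how far the pin is drawn. On the shaft the green band lies 30 to 40 mm below this point, the yellow band 56 to 66 mm: green is wholly out beyond 40 mm of draw, yellow begins to show at 56 mm.
- blue_rod_collar (a point): The same point of the other pin, which has a blue knob and otherwise the same shape, and stands home in the other bore.
- tape_mid (a point): Bystander: green pocket tape measure 32x70x54 mm; this point is 27 mm up inside it.
- plane_mid (a point): Bystander: small block plane with red lever, 42x160x57 mm; this point is 28 mm up inside it.
- pad_mid (a point): Bystander: dark grey sanding pad 38x52x13 mm; this point is at its centre.
There are look-alikes about, which are no part of the job. Leave any turquoise look-alike of the part that bears blue_rod_collar alone.

How it is judged:
On the way:
1. the red pin is gripped by the fingers and drawn at least 10 mm (z of red_rod_collar in the frame of jig_face above 0.01 m and contact force between the fingers and red_rod above 1 N), for 0.2 s.
At the end, for the whole second after the job is handed in: The fingers hold the red pin (over 1 N), at rest (under 20 mm/s), drawn between 40 and 56 mm out of its bore and still in line with it (within 0.1 rad and 6 mm), the jig within 10 mm of where it stood, the blue pin home within 4 mm (z of red_rod_collar in the frame of jig_face between 0.04 and 0.056 m and x of red_rod_collar in the frame of jig_face between -0.006 and 0.006 m and angle between the z axis of red_rod_knob and the z axis of jig_face, either way round below 0.1 rad and contact force between the fingers and red_rod above 1 N and linear speed of red_rod below 0.02 m/s and distance of jig_face from where it was at the start of the episode below 0.01 m and z of blue_rod_collar in the frame of jig_face between -0.004 and 0.004 m); the arm keeps its last pose, push and grip.
It fails at once if the red pin is drawn so far that the yellow band shows (over 57 mm) (z of red_rod_collar in the frame of jig_face above 0.057 m).
It fails at once if the jig is dragged, lifted or tipped (its face moves over 10 mm, or it leans over 0.08 rad more or less than its 0.40 rad) (distance of jig_face from where it was at the start of the episode above 0.01 m or angle between jig_face's own z axis and vertical above 0.48 rad or angle between jig_face's own z axis and vertical below 0.32 rad).
It fails at once if the blue pin is drawn over 8 mm (z of blue_rod_collar in the frame of jig_face above 0.008 m).
It fails at once if a bystander is moved over 20 mm (distance of any of tape_mid, plane_mid, pad_mid from where it was at the start of the episode above 0.02 m).
It also fails if it takes over 32 s, if anything falls off the work surface, if the arm or the gripper's body presses on something with over 40 N, if the wrist force passes 120 N, or if a joint passes its speed limit or range.

## Working session

There is one attempt and no reset: what is moved stays moved. The work goes in short steps, each a Python script; the robot and the scene stay as the last script left them, time stands still between calls to the robot, and variables do not carry over. Pictures are saved under pics/ and viewed, and the job is handed in when it is done.

```bash
mkdir -p pics; ls; python3 - <<'E'
from cell import *
import cv2
for n in("scene","top"):
    f=grab_frame(n); cv2.imwrite(f"pics/{n}0.png",cv2.cvtColor(f,cv2.COLOR_RGB2BGR))
    m=camera_model(n); print(n,-m["R"].T@m["t"],m["camera_matrix"][0][0])
    for t in("jig_face","jig","red_rod_knob","red_rod_collar","blue_rod_collar","tape_mid","plane_mid","pad_mid"):
        print(t,[(d["xyz"],round(d["conf"],2)) for d in pinpoint(n,t)])
print(get_state())
E
```

```text
pics
scene [ 0.04822438 -0.74497761  0.64409027] 505.0000854005122
jig_face [([0.6028, -0.0981, 0.1016], 0.84)]
jig [([0.5875, -0.0988, -0.0012], 0.75)]
red_rod_knob [([0.6217, -0.0591, 0.1487], 0.61)]
red_rod_collar [([0.6035, -0.06, 0.1031], 0.94)]
blue_rod_collar [([0.6008, -0.1384, 0.1014], 0.7), ([0.4707, 0.1103, 0.0135], 0.66)]
tape_mid [([0.6155, 0.0417, 0.0284], 0.64)]
plane_mid [([0.7288, -0.0697, 0.0268], 0.5)]
pad_mid []
top [ 0.51815169 -0.04570998  0.96433334] 463.1339887254094
jig_face [([0.6019, -0.0977, 0.1055], 0.82)]
jig [([0.6212, -0.0569, 0.1432], 0.69), ([0.586, -0.0988, -0.002], 0.66), ([0.5795, -0.2417, 0.0068], 0.36)]
red_rod_knob [([0.6213, -0.056, 0.1477], 0.95)]
red_rod_collar [([0.6041, -0.0584, 0.0999], 0.82)]
blue_rod_collar [([0.6012, -0.1425, 0.1014], 0.81), ([0.469, 0.1094, 0.0116], 0.64)]
tape_mid [([0.6197, 0.0416, 0.0261], 0.97), ([0.603, -0.139, 0.1043], 0.28)]
plane_mid [([0.6208, -0.0577, 0.1447], 0.75)]
pad_mid [([0.5813, -0.2424, 0.0036], 0.86), ([0.6056, -0.099, 0.1025], 0.25)]
{'time': 0.9, 'qpos': array([-1.27592866,  0.32094662, -0.07009646,  1.45048176,  0.02256184,
        1.37079941, -0.05684974]), 'qvel': array([-5.41163824e-04,  6.15860963e-04, -1.48959067e-03, -6.79645024e-04,
       -8.25510130e-05,  7.04392274e-04,  6.31051373e-04]), 'joint_torque': array([ 5.76324928e-04, -4.91098523e+01, -4.03128918e-01, -3.12770677e+01,
       -6.39939937e-02,  3.37738625e-02,  1.62928376e-05]), 'tool_pos': array([0.1801315 , 0.62457238, 0.22263035]), 'eef_rot': array([1.39894502e-01, 9.90166412e-01, 7.38958749e-05, 1.42358060e-05]), 'wrist_force': array([0.06589959, 0.02216239, 0.48059495]), 'ft_torque': array([-0.0192788 , -0.03765277,  0.01622984]), 'opening': 0.08696017740272503}
```

View pics/scene0.png

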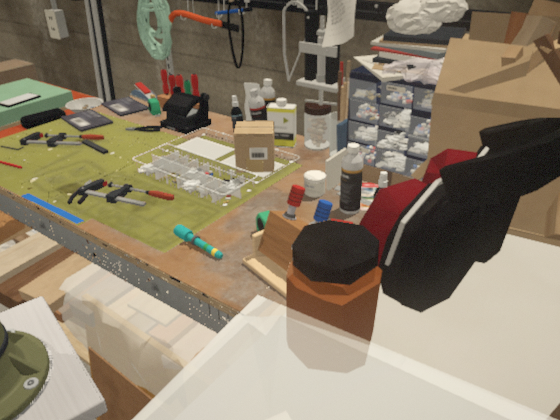

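View pics/top0.png

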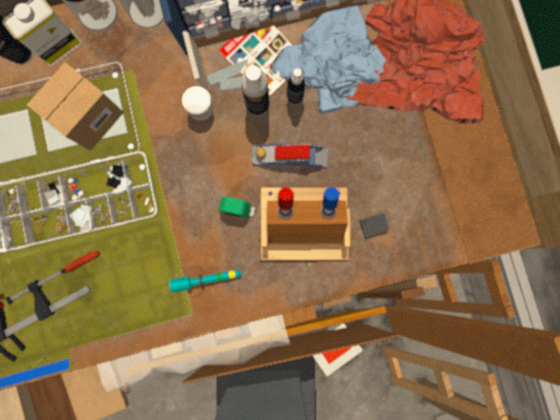

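The scene view shows the red knob at (296,195) and the blue at (323,210). In the top view they are at (286,197) and (331,198), with the jig leaning away in +x and nearly square to the base. I'll refine the pose from the knob silhouettes.

```bash
cat > h.py <<'E'
from cell import *
import numpy as np, cv2
from scipy.optimize import least_squares
A=0.4
def axis(yaw): return np.array([np.sin(A)*np.cos(yaw),np.sin(A)*np.sin(yaw),np.cos(A)])
def proj(n,P):
    m=camera_model(n); return cv2.projectPoints(np.asarray(P,float),cv2.Rodrigues(np.array(m["R"]))[0],np.array(m["t"],float),np.array(m["camera_matrix"],float),None)[0][:,0]
def cyl(c,a,r,h):
    u=np.cross(a,[0,1,0]);u/=np.linalg.norm(u);v=np.cross(a,u);t=np.linspace(0,2*np.pi,40)
    ring=r*(np.outer(np.cos(t),u)+np.outer(np.sin(t),v)); return np.vstack([c+ring+a*h/2,c+ring-a*h/2])
def box(n,c,a):
    hull=cv2.convexHull(proj(n,cyl(c,a,.014,.04)).astype(np.float32)); M=cv2.moments(hull)
    return np.array([M["m10"]/M["m00"],M["m01"]/M["m00"]]),M["m00"],hull
def mask(f,col):
    h=cv2.cvtColor(f,cv2.COLOR_RGB2HSV).astype(int);H,S,V=h[...,0],h[...,1],h[...,2]
    if col=="red": return (((H<7)|(H>172))&(S>150)&(V>60))
    return ((H>103)&(H<125)&(S>130)&(V>50))
def blob(f,col,pred,R=16):
    m=mask(f,col).astype(np.uint8);q=np.zeros_like(m);cv2.circle(q,tuple(int(round(x)) for x in pred),R,1,-1);m&=q
    k,l,s,c=cv2.connectedComponentsWithStats(m);i=1+np.argmax(s[1:,4]);return c[i],s[i]
E
python3 - <<'E'
from h import *
F={n:grab_frame(n) for n in("scene","top")}
def knob(p,s): # s=+1 red,-1 blue
    x,y,yaw=p; a=axis(yaw); return np.array([x,y,.104])+s*.04*np.array([-np.sin(yaw),np.cos(yaw),0])+.045*a,a
p0=[.602,-.099,-.03];obs=[]
for n in F:
    for col,s in(("red",1),("blue",-1)):
        c,ar,h=box(n,*knob(p0,s)); b,st=blob(F[n],col,c); obs.append((n,s,b)); print(n,col,c,ar,b,st)
    g=cv2.cvtColor(F[n],cv2.COLOR_RGB2BGR);x0,y0=[int(v)-50 for v in c]; cr=cv2.resize(g[y0:y0+90,x0-30:x0+100],None,fx=6,fy=6,interpolation=2)
    cv2.imwrite(f"pics/{n}_z.png",cr)
f=lambda p:np.hstack([box(n,*knob(p,s))[0]-b for n,s,b in obs])
r=least_squares(f,p0,diff_step=1e-3,loss="soft_l1");print(r.x,f(r.x).round(1))
for s in(1,-1):print(knob(r.x,s)[0])
E
```

```text
scene red [297.29577692 194.48199686] 301.1850110758096 [295.76984127 195.17460317] [288 185  17  22 252]
scene blue [323.2032736  210.38188362] 338.6736776928883 [322.91752577 209.70103093] [314 200  18  21 194]
top red [285.85850751 197.90415053] 344.42319213738665 [285.48507463 198.12686567] [279 187  14  23 268]
top blue [330.7838898  199.30215169] 348.34805114287883 [330.54545455 198.20158103] [324 188  15  22 253]
[ 0.60199837 -0.0986645   0.00713705] [ 0.6 -0.6  0.5  0.2 -0.2  0.6 -0.3  0.3]
[ 0.61923627 -0.05854045  0.14544774]
[ 0.61980723 -0.13853841  0.14544774]
```

```bash
cat >> h.py <<'E'
from scipy.spatial.transform import Rotation as Ro
YAW=0.0; K=np.array([.6193,-.0586,.1454]); a=axis(YAW)
def quat(sg=1):
    z=-a; y=sg*np.array([-np.sin(YAW),np.cos(YAW),0]); return Ro.from_matrix(np.column_stack([np.cross(y,z),y,z])).as_quat()
def tcp(d): return K+a*(d-.019)
E
python3 - <<'E'
from h import *
for sg in(1,-1):
    for d in (0,.05,.13): print(sg,d,solve_ik(tcp(d),quat(sg)))
    q=None
E
```

```text
1 0 [-0.36533459  0.69610583  0.65345843  1.29724125 -0.30602811  1.66818641
  1.85099865]
1 0.05 [-0.34205911  0.70703276  0.65937152  1.18198967 -0.30975969  1.76833544
  1.84438633]
1 0.13 [-0.28774845  0.75186474  0.67088805  0.95695528 -0.33690686  1.94166472
  1.83448539]
-1 0 [-0.43356987  0.7345461   0.77836334  1.30029415 -0.37702804  1.68402813
 -1.23777837]
-1 0.05 [-0.4050738   0.74324832  0.78459372  1.18504009 -0.38022104  1.78326091
 -1.24695378]
-1 0.13 [-0.33883433  0.7831312   0.79448735  0.95994657 -0.40895447  1.955313
 -1.26220379]
```

```bash
python3 - <<'E'
from h import *
s=get_state();p=s["tool_pos"]
try: move_l([p[0]+.12,p[1]-.07,.36],feed=.25)
except IKError as e: print(e)
command_gripper(.06,20)
reach(tcp(.13),quat(-1))
s=get_state();print(s["time"],s["tool_pos"]-tcp(.13),s["wrist_force"],s["opening"],s["qpos"])
for n in("scene","top"):
    f=grab_frame(n);cv2.imwrite(f"pics/{n}1.png",cv2.cvtColor(f,cv2.COLOR_RGB2BGR))
E
```

```text
5.275 [0.00024561 0.00147077 0.00019444] [ 0.18263576  0.69033404 -0.25585842] 0.06006701268050032 [-0.30958679  0.762954    0.71824555  0.95778429 -0.36498027  1.94661236
 -1.28959118]
```

View pics/scene1.png

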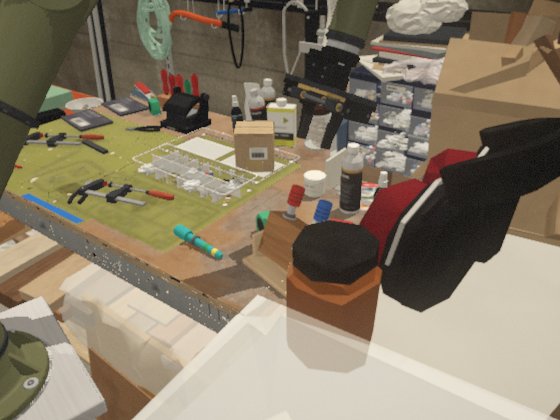

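View pics/top1.png

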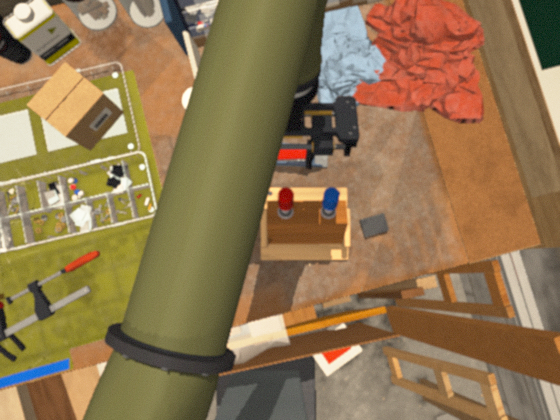

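The knob is still at (296,195) in the scene view. The gripper waits behind and above it at about (330,100), clear of everything. Next I move down the bore axis and grip.

```bash
python3 - <<'E'
from h import *
def st(l):
    s=get_state();print(l,round(s["time"],2),s["tool_pos"].round(4),s["wrist_force"].round(2),round(s["opening"],4));return s
move_l(tcp(.05),quat(-1),feed=.12);st("mid")
move_l(tcp(.0),quat(-1),feed=.06);s=st("low");print((s["tool_pos"]-tcp(0)).round(4))
f=grab_frame("scene");cv2.imwrite("pics/scene2.png",cv2.resize(cv2.cvtColor(f,cv2.COLOR_RGB2BGR)[120:270,220:420],None,fx=4,fy=4,interpolation=2))
E
```

```text
mid 6.19 [ 0.6319 -0.0586  0.1747] [ 0.46 -0.09 -0.26] 0.0599
low 7.17 [ 0.6123 -0.0586  0.1283] [-0.05  0.04 -0.03] 0.0599
[ 0.0004 -0.      0.0004]
```

View pics/scene2.png

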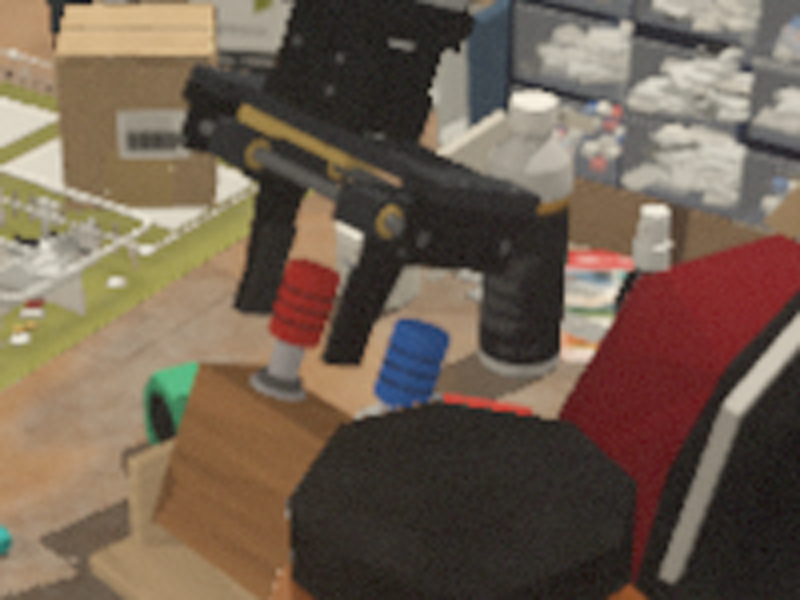

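The fingers straddle the red knob at zoomed (303,305), with tips at about (255,305) and (345,355), so the knob is centred. Gripping now, gently at first.

```bash
python3 - <<'E'
from h import *
def st(l):
    s=get_state();print(l,round(s["time"],2),s["tool_pos"].round(4),s["wrist_force"].round(2),s["ft_torque"].round(2),round(s["opening"],4));return s
command_gripper(.034,5);st("near")
command_gripper(.02,8);st("touch")
command_gripper(.02,25);st("grip")
move_l(tcp(.012),quat(-1),feed=.03);hold(.2);st("12mm")
for n in("scene","top"):
    f=grab_frame(n);c=(120,270,220,420) if n=="scene" else (130,280,200,400)
    cv2.imwrite(f"pics/{n}3.png",cv2.resize(cv2.cvtColor(f,cv2.COLOR_RGB2BGR)[c[0]:c[1],c[2]:c[3]],None,fx=4,fy=4,interpolation=2))
    for t in("red_rod_collar","blue_rod_collar","jig_face"): print(n,t,[(d["xyz"],round(d["conf"],2)) for d in pinpoint(n,t)])
E
```

```text
near 7.98 [ 0.6119 -0.0586  0.1279] [ 0.03 -0.09 -0.15] [-0.02 -0.27 -0.08] 0.0341
touch 8.29 [ 0.612  -0.0584  0.1279] [ 0.73  0.35 -0.63] [ 0.11 -0.34 -0.  ] 0.0277
grip 8.51 [ 0.612  -0.0584  0.1279] [0.82 0.41 0.34] [ 0.03 -0.41 -0.07] 0.0272
12mm 9.26 [ 0.6164 -0.0586  0.1388] [-0.1   0.82 -1.75] [-0.04 -0.46  0.02] 0.027
scene red_rod_collar [([0.6061, -0.061, 0.1152], 0.7)]
scene blue_rod_collar [([0.6022, -0.1394, 0.1011], 0.69), ([0.4722, 0.1079, 0.0151], 0.56)]
scene jig_face [([0.6059, -0.0977, 0.1047], 0.55)]
top red_rod_collar [([0.6043, -0.0593, 0.1115], 0.69)]
top blue_rod_collar [([0.6045, -0.1401, 0.1037], 0.71)]
top jig_face [([0.6054, -0.1008, 0.102], 0.83)]
```

View pics/scene3.png

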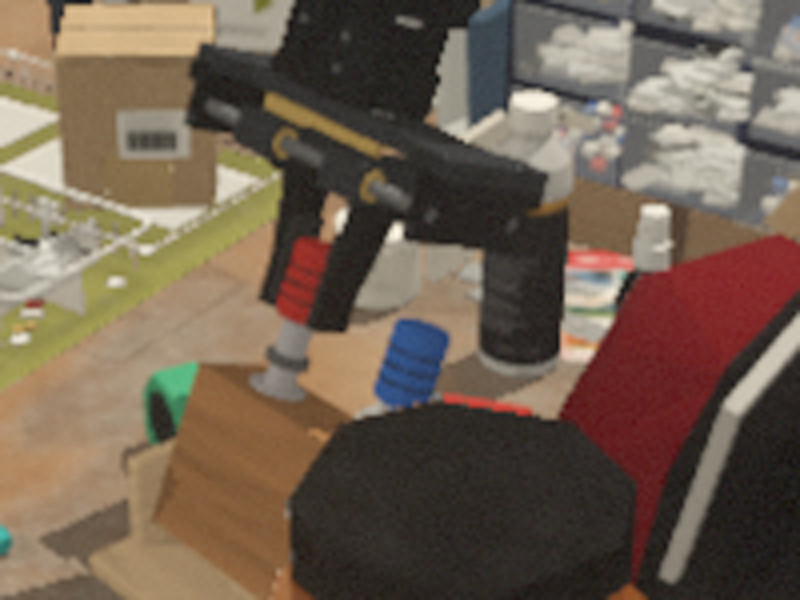

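View pics/top3.png

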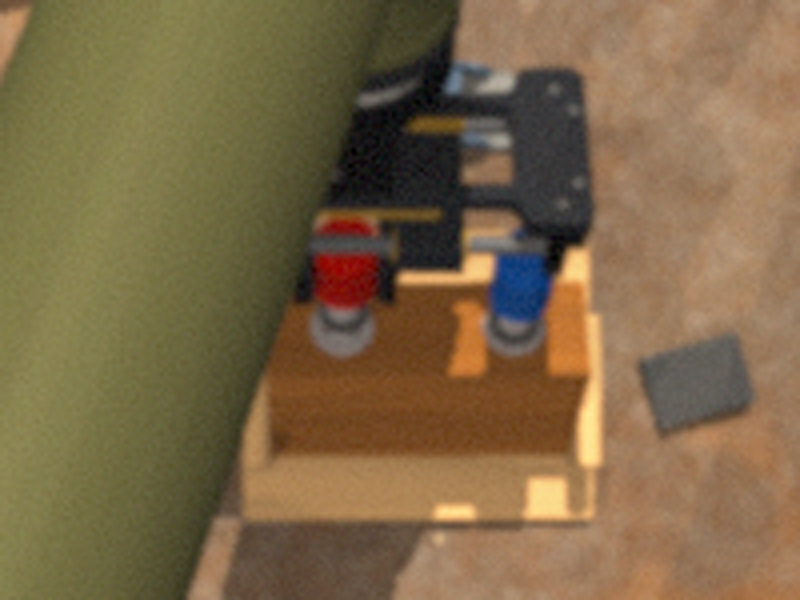

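The collar has lifted off the bush in the zoomed scene view (285,358 against 278,388) and the jig edges haven't moved. The load is about the pin's weight. I continue to 30 mm, check, then go to 48 mm.

```bash
python3 - <<'E'
from h import *
def st(l):
    s=get_state();d=(s["tool_pos"]-np.array([.612,-.0584,.1279]))
    print(l,round(s["time"],2),"draw",round(d@a,4),"off",np.linalg.norm(d-a*(d@a)).round(4),s["wrist_force"].round(2),s["ft_torque"].round(2),round(s["opening"],4));return s
move_l(tcp(.03),quat(-1),feed=.04);hold(.1);s=st("30")
if np.linalg.norm(s["wrist_force"])<6:
    move_l(tcp(.048),quat(-1),feed=.04);hold(.3);st("48")
for n in("scene","top"):
    f=grab_frame(n);c=(120,270,220,420) if n=="scene" else (130,280,200,400)
    cv2.imwrite(f"pics/{n}4.png",cv2.resize(cv2.cvtColor(f,cv2.COLOR_RGB2BGR)[c[0]:c[1],c[2]:c[3]],None,fx=4,fy=4,interpolation=2))
    for t in("red_rod_collar","blue_rod_collar","jig_face"): print(n,t,[(d["xyz"],round(d["conf"],2)) for d in pinpoint(n,t)])
E
```

```text
30 10.36 draw 0.0297 off 0.0003 [-0.12 -0.07 -1.98] [-0.03 -0.46 -0.05] 0.0272
48 11.26 draw 0.0477 off 0.0002 [ 0.29 -0.1  -2.46] [-0.03 -0.43 -0.01] 0.027
scene red_rod_collar [([0.6235, -0.0623, 0.1492], 0.74)]
scene blue_rod_collar [([0.6004, -0.1392, 0.1022], 0.77), ([0.4698, 0.1124, 0.0137], 0.55)]
scene jig_face [([0.604, -0.0996, 0.1026], 0.65)]
top red_rod_collar [([0.6209, -0.0588, 0.1429], 0.84)]
top blue_rod_collar [([0.6033, -0.1381, 0.103], 0.81), ([0.6067, -0.0993, 0.1044], 0.28)]
top jig_face [([0.6039, -0.098, 0.1052], 0.7)]
```

View pics/scene4.png

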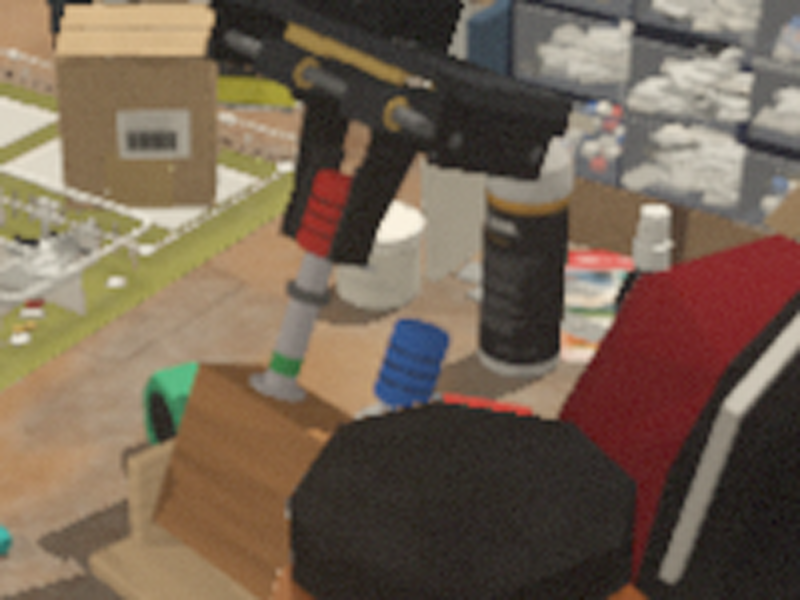

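View pics/top4.png

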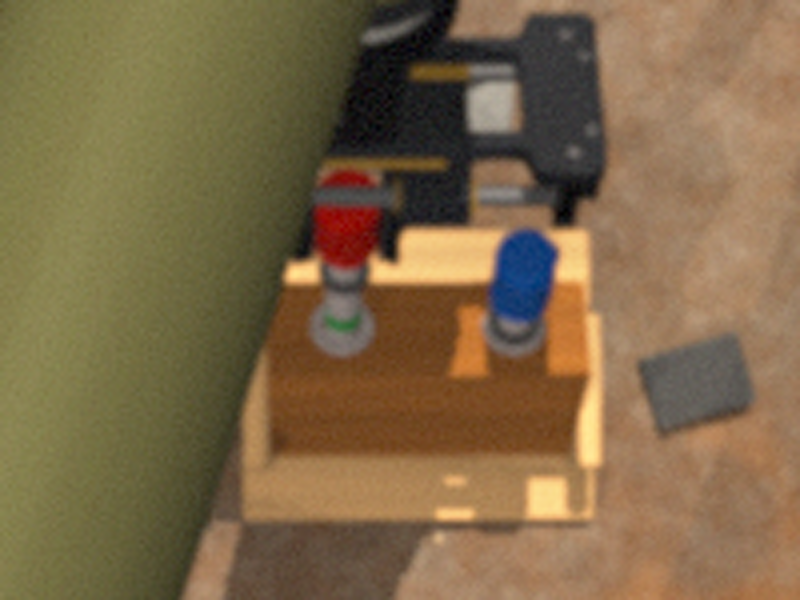

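The green band at zoomed (285,362) is wholly clear, with bare shaft below it and no yellow showing. The jig and blue pin (410,362) are unchanged. Handing in.

```bash
python3 - <<'E'
from h import *
hold(.3);s=get_state();print(s["time"],s["tool_pos"],s["opening"],abs(s["qvel"]).max())
print(sign_off())
E
```

```text
11.9583 [ 0.63060851 -0.05861692  0.17211027] 0.026956278083618022 0.0017131550765543254
the job is handed in; nothing more can be done
None
```

I gripped the red knob along its leaning bore with a 25 N squeeze, drew the pin about 48 mm straight out, and handed the job in at about 12 s, still holding it.

- **Depth:** the tool moved 47.7 mm along the bore with under 0.5 mm sideways drift. In the scene picture the green band is wholly out with bare shaft below it, and no yellow shows.
- **Grip:** the fingers closed on about 27 mm of knob. The wrist load was about 2.5 N and the arm was at rest.
- **Jig and the rest:** the jig and the blue pin showed no visible movement, and nor did the sanding pad. The tape and plane were mostly hidden behind the arm in the last pictures, so I did not measure them again, but nothing pressed against the arm on the way.
- **Disagreement:** the networks' readings of the red collar suggested about 44 mm (top camera) and 50 mm (scene camera). Both are within their 4 mm tolerance and inside the 40–56 mm limits.

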